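Collapse the telescopic work support and stow its pin

TASK

Collapse the telescopic work support on the bench, innermost tube first: push the thin inner tube fully home while the orange-handled retaining pin still holds the middle tube up, then pull the pin right out without letting the middle tube down, and push the middle tube fully home too. Leave the pin lying flat on the insert inside the blue crate, with both tubes home, and leave the crate and the other things on the bench where they stand.

Things in the scene. Friction and masses are not known exactly. Their poses are not given: they have to be found in the camera images.
- support: Fixed upright telescopic support: blue outer tube 44 mm across, rim at z = 120 mm, grey foot plate 130 x 100 x 12 mm. Origin on the tube axis at the bench, z up. Two dark bosses 24 mm wide (outer faces 32 mm from the axis along own +y and -y) hold the pin, which lies along own y, 84 mm up, through bosses and tube, handle at +y. Both tubes home: 151 mm high in all.
- middle_tube (a joint): How far the middle tube (aluminium, 35 mm across, black collar 42 mm across, 14 mm high) stands out of the outer tube, m; 0 = fully home, collar on the rim; about 0.0585 while the pin is under its lower end and blocks it. Stays where left; takes about 7 N to slide.
- inner_tube (a joint): How far the inner tube (steel, 24 mm across; yellow cap with black rubber pad, 40 mm across, 17 mm high) stands out of the middle tube, m; 0 = fully home, cap on the black collar. Starts at 0.045 to 0.072. Stays where left; takes about 5 N to slide.
- support_top (a point): Centre of the flat top of the inner tube's rubber pad, the highest point of the support; push down here. Height above the bench = 151 mm + both joint values.
- pin: Loose steel pin, 155 mm long, about 90 g. Origin on its axis at the middle of the orange round grip (40 mm long, 16 mm across). Own +y points out of the handle end (22 mm disc, 20 to 24 mm out); the 8 mm shaft runs along -y to its tip at 131 mm. Holes are 2 mm wider than the shaft. Pulled straight along the support's +y (a few N, up to 15) it is free after 70 mm.
- pin_tip (a point): Tip of the pin, on its axis 131 mm from the grip's middle.
- pin_home (a point): Fixed point on the support where the grip's middle is when the pin is fully in: 95 mm out from the tube axis along the support's +y, 84 mm above the bench.
- crate: Loose heavy blue crate, outside 120 (x) x 200 (y) x 61 mm high, nearly filled by a pale flat insert whose top is 44 mm above the bench; clear space inside the rim 114 (x) x 194 (y) mm. Origin at the centre of its underside; own y is the long way.
- grease_tin: Low cream tin, 72 mm across, 40 mm high; bystander, leave alone. Origin at the centre of its underside.
- small_block: Small upright wooden block 30 x 36 x 58 mm; bystander, leave alone. Origin at the centre of its underside.
- pad_block: Upright wooden block 50 x 50 x 85 mm; bystander, leave alone. Origin at the centre of its underside.

How it is judged:
By the outcome, as a careful person would: the job done as asked, in the order asked, and still so for the second after the job is handed in, with the robot touching nothing.
It also fails if it takes over 51 s, if anything falls off the work surface, if the arm or the gripper's body presses on something with over 40 N, if the wrist force passes 120 N, or if a joint passes its speed limit or range.

ROBOT

A 7-joint arm with a two-finger parallel gripper is mounted at the origin on a cart in front of the work surface, level with it; the furniture and walls round the work are solid. World frame = base frame: x ahead of the robot, y to its left, z up, the work surface at z = 0. Lengths are in mm, angles in rad, forces in N, time in s.
With the tool pointing down it reaches from about 400 to 875 mm from the base axis. Payload 19.3 kg.
Tool frame: the origin (TCP) lies between the finger pads; the fingertips stand 11 mm ahead of it and the grasp point (between the pads) lies 8 mm behind it; y points along the fingers, x is the direction in which the jaws open and shut, and the axes are right-handed (so a half turn about y gives the same grasp; the last joint's range is limited). The gripper opens to 85 mm and grips with 20 to 120 N. Pads are 22 mm wide; open, the fingers measure 114 mm over their backs; the gripper's body (76 mm by 85 mm) begins 54 mm behind the grasp point. The pads swing forward as they close: fully open they stand 13 mm farther back than shut.
Start: joints at [-1.367, 0.521, -0.036, 1.599, 0.021, 1.021, -0.113], TCP at [169.014, 601.705, 242.291] pointing down, gripper open.
Joint ranges: [-2.91, 2.91], [-0.3, 2.13], [-1.5, 1.42], [0.17, 2.43], [-1.26, 4.41], [0.16, 1.93], [-2.52, 2.52]. Speed limits (rad/s): [1.89, 1.89, 2.39, 2.39, 3.01, 3.01, 3.01].

INTERFACE

Orientations are given as a rotation vector (axis times angle).
In Python, from bench import ctrl gives the robot as it stands. The module is installed in compiled form; this text tells all that it offers.
- The arm moves only by the tool drive_tool, never from a script. Its argument "targets" is a list of rows, each a list of 4 numbers: the shift along the tool's x, y, z in units of 30 mm (1.0 is 30 mm), then the turn about the tool's y in rad. A call has exactly 10 rows; each row shifts and turns the commanded pose from where the row before left it, along the tool's axes as they then stand; what a row does not reach is not made up. A row lasts 1/10 s, in which the tool goes at most 50 mm and 8.59 degrees, less where a joint would pass 70% of its speed; a pose out of reach is approached as far as the arm can. A call is refused whole if a number of a shift passes 1 or a number of a turn 0.15, either way. A call with a gripper value outside its range is refused whole. "claw" is the opening, from 0 (shut) to 1 (fully open), set as the call begins (left out, the last holds). The fingers move at their own pace and stop on an object; "squeeze" is the grip in N (left out, the last holds). Time passes only in rows, so rows that do not move let the fingers close, or fill a call up. It gives the time, the measured TCP pose, the force and the opening at its end, in the units of the state.
- ctrl.get_obs(): the state, without advancing time (a new reading comes with each control period).
- ctrl.read_camera(name): name is "side" or "top"; returns (picture, depth): 480x640x3 uint8, blue, green, red; 480x640 float32, mm along the optical axis (not along the pixel's ray), 0 where there is no reading.
- ctrl.calibration(name): a dict with "fx", "fy", "cx", "cy" (pixels), "k1" (the pictures are not rectified: a ray, as slopes to the right and down, at radius r is drawn at 1 + k1 r^2 times it, then the intrinsics apply), "view" (4x4, takes a point from world to camera coordinates). Camera axes: x right, y down, z forward; pixel columns grow to the right and rows downward; lengths in mm; the calibration is good to about 2 mm. A picture is of the moment at which its call begins. calibration takes no time and is no camera call.
- ctrl.job_done(): hands the job in, once; it reports no verdict.
Trained networks look in the newest picture that a camera, given by its name, has taken for a name from the list of things; names that differ only in an ending like _2 or _b are one class to them, and where a whole thing is asked for, a point or a joint stands for the part that bears it (a point fixed in the world has none). Each returns a list of dicts, best first, with "confidence" (0 to 1); they miss things now and then, are a little off and sometimes report something else, mostly with a low value. They report only what shows in the picture. A call takes as long as a camera call.
- ctrl.spot_in(camera, query): "position" ([row, column] in pixels, amid what is visible of it).
- ctrl.cut_out(camera, query): "pixels" (480x640 bool, what is visible of it) and "position" ([row, column] in pixels, amid what is visible of it).
The state is a dict: "t": time; "q": joint angles; "joint_vel": joint speeds; "tau": joint torques, N m; "tcp_pos": TCP position; "eef_rot": TCP orientation; "ft_force": force on the tool from outside, world axes, zero at the start; "torque": the same for the moment, N m; "finger_gap": finger opening in mm.
Only numpy, scipy, OpenCV 4.12 (cv2) and the standard library are available. Lean on these libraries where they do the work, as an engineer would, in place of code of your own. Each camera call takes 0.05 s, during which the arm holds its last target.

## Working session

There is one attempt and no reset: what is moved stays moved. The work goes in short steps, Python scripts to look and compute and a tool call to move; the robot and the scene stay as the last step left them, time stands still between calls to the robot, and variables do not carry over. Pictures are saved under pics/ and viewed, and the job is handed in when it is done.

Besides the shell and the picture viewer there is one more tool, called after "Call:" as name(argument=value, ...) on one line, values as JSON. drive_tool: Moves the arm, as the interface text tells. Its arguments: {"type":"object","properties":{"targets":{"type":"array"},"claw":{"type":"number"},"squeeze":{"type":"number"}},"required":["targets"]}

```bash
mkdir -p pics; ls
cat > h.py <<'E'
import numpy as np,cv2
from bench import ctrl
from scipy.spatial.transform import Rotation as R
def snap(cam,fn):
    p,d=ctrl.read_camera(cam); cv2.imwrite('pics/'+fn,p); np.save('pics/'+fn[:-4]+'.npy',d); return p,d
def unproj(cam,rc,z):
    c=ctrl.calibration(cam); rc=np.atleast_2d(np.array(rc,float)); z=np.atleast_1d(z)
    K=np.array([[c['fx'],0,c['cx']],[0,c['fy'],c['cy']],[0,0,1.]])
    s=cv2.undistortPoints(rc[:,::-1].reshape(-1,1,2).copy(),K,np.array([c['k1'],0,0,0,0.]))[:,0]
    P=np.c_[s*z[:,None],z]; V=np.array(c['view']); return (P-V[:3,3])@V[:3,:3]
def proj(cam,P):
    c=ctrl.calibration(cam);V=np.array(c['view']);P=np.atleast_2d(P)@V[:3,:3].T+V[:3,3]
    s=P[:,:2]/P[:,2:];r2=(s**2).sum(1,keepdims=True);s=s*(1+c['k1']*r2)
    return np.c_[s[:,1]*c['fy']+c['cy'],s[:,0]*c['fx']+c['cx']]
def cloud(cam,d,mask=None):
    m=d>0
    if mask is not None:m&=mask
    rc=np.argwhere(m);return rc,unproj(cam,rc,d[m])
E
python3 - <<'E'
from h import *
o=ctrl.get_obs()
for k in o: print(k,np.round(o[k],3))
for c in('top','side'):
    snap(c,c+'0.png'); k=ctrl.calibration(c); V=np.array(k['view']);print(c,{a:k[a] for a in k if a!='view'});print(np.round(V,3),-V[:3,:3].T@V[:3,3])
print(R.from_rotvec(o['eef_rot']).as_matrix().round(3))
E
```

```text
pics
t 0.0
q [-1.367  0.522 -0.036  1.6    0.021  1.021 -0.113]
joint_vel [-0.     0.001 -0.    -0.001 -0.001  0.001  0.001]
tau [-0.0000e+00 -9.2710e+01  1.9800e+00 -3.6994e+01  1.8000e-02  8.0000e-03
 -0.0000e+00]
tcp_pos [168.924 601.41  241.719]
eef_rot [-1.327 -1.005  1.006]
ft_force [-0.278  0.379  0.018]
torque [ 0.024  0.022 -0.054]
finger_gap 85.511
top {'fx': 497.16951413807425, 'fy': 497.16951413807425, 'cx': 321.048434918139, 'cy': 237.95230583201496, 'k1': 0.021716996111671473}
[[-5.000000e-03 -1.000000e+00  1.100000e-02 -2.612900e+01]
 [-9.970000e-01  4.000000e-03 -7.600000e-02  4.721430e+02]
 [ 7.500000e-02 -1.200000e-02 -9.970000e-01  1.040591e+03]
 [ 0.000000e+00  0.000000e+00  0.000000e+00  1.000000e+00]] [ 392.10150656  -15.90002885 1073.51547953]
side {'fx': 593.4105515599164, 'fy': 593.4105515599164, 'cx': 320.9240788728503, 'cy': 249.10938044411085, 'k1': -0.10377350845772215}
[[ 9.990000e-01  4.100000e-02  2.500000e-02 -4.730130e+02]
 [ 4.000000e-02 -4.310000e-01 -9.020000e-01  8.868700e+01]
 [-2.600000e-02  9.020000e-01 -4.320000e-01  1.374499e+03]
 [ 0.000000e+00  0.000000e+00  0.000000e+00  1.000000e+00]] [  504.74597747 -1181.55940777   685.5684527 ]
[[ 0.27  -0.    -0.963]
 [ 0.963 -0.001  0.27 ]
 [-0.001 -1.    -0.   ]]
```

View pics/top0.png

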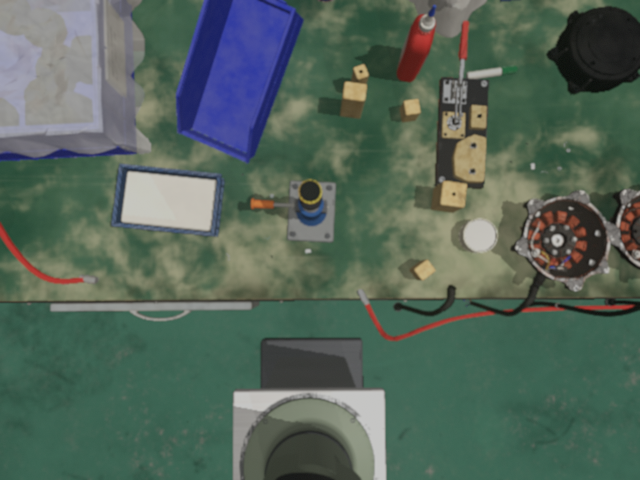

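View pics/side0.png

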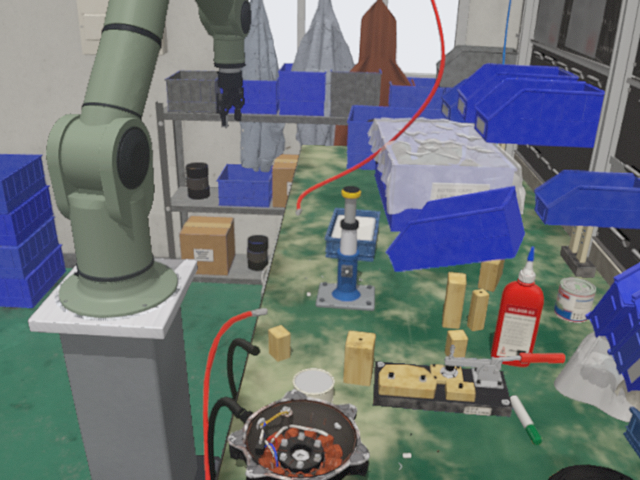

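Run:
```python
from h import *
D={c:np.load(f'pics/{c}0.npy') for c in('top','side')}
for c,q in [('top',n) for n in('support','pin','support_top','inner_tube','middle_tube','crate','small_block','pad_block','grease_tin')]+[('side','inner_tube'),('side','middle_tube'),('side','pin'),('side','crate'),('side','support')]:
    r=ctrl.cut_out(c,q)
    for e in r[:2]:
        m=e['pixels']; rc,P=cloud(c,D[c],m)
        print(c,q,round(e['confidence'],2),np.round(e['position']),m.sum(),'med',np.median(P,0).round(1) if len(P) else '', 'p2',np.percentile(P,2,axis=0).round(0) if len(P) else '','p98',np.percentile(P,98,axis=0).round(0) if len(P) else '')
        if e is r[0]: np.save(f'pics/m_{c}_{q}.npy',m)
print(ctrl.get_obs()['t'])
```

```text
top support 0.92 [208. 311.] 2781 med [519.2  -9.3  13. ] p2 [469. -57.   6.] p98 [594.  40. 267.]
top pin 0.85 [203. 269.] 312 med [536.8  76.3  86.6] p2 [530.  28.   0.] p98 [552. 110.  92.]
top support_top 0.94 [190. 310.] 458 med [530.8  -7.7 264.7] p2 [514. -26. 205.] p98 [549.   9. 268.]
top inner_tube 0.83 [190. 311.] 445 med [530.8  -7.7 264.7] p2 [515. -24. 257.] p98 [549.   9. 268.]
top middle_tube 0.98 [196. 311.] 638 med [526.3  -8.4 263.5] p2 [513. -27. 123.] p98 [549.  11. 267.]
top crate 0.56 [201. 166.] 6766 med [550.9 288.8  43.6] p2 [484. 186.   7.] p98 [616. 390.  62.]
top small_block 0.92 [268. 419.] 372 med [ 404.5 -235.6   55.4] p2 [ 385. -259.    1.] p98 [ 424. -218.   59.]
top pad_block 0.93 [194. 452.] 960 med [ 552.7 -287.2   82.2] p2 [ 529. -318.    3.] p98 [ 581. -268.   87.]
top grease_tin 0.82 [236. 479.] 1011 med [ 475.5 -357.3   36.1] p2 [ 444. -392.    7.] p98 [ 507. -327.   41.]
side inner_tube 0.55 [201. 351.] 499 med [528.6 -17.3 239.4] p2 [512. -28.   4.] p98 [547. 631. 267.]
side inner_tube 0.41 [358. 357.] 1539 med [ 551.9 -317.1   61. ] p2 [ 527. -323.    5.] p98 [ 578. -273.   88.]
side middle_tube 0.6 [223. 350.] 1032 med [528.9 -19.6 191.7] p2 [512. -28.  90.] p98 [547. 128. 267.]
side crate 0.72 [232. 357.] 1565 med [566.5 253.4  44.5] p2 [477. 179.   6.] p98 [611. 391.  62.]
side crate 0.52 [342. 279.] 679 med [ 404.1 -249.9   38.5] p2 [ 382. -262.    5.] p98 [ 424. -226.   61.]
0.8
```

Run:
```python
from h import *
d=np.load('pics/top0.npy');rc,P=cloud('top',d)
def circ(A): 
    (c,r)=cv2.minEnclosingCircle(A[:,:2].astype(np.float32)); return np.round(c,1),round(r,1)
near=np.hypot(P[:,0]-531,P[:,1]+8)<45
T=P[near&(P[:,2]>255)];print('top',len(T),circ(T),T.mean(0).round(1),np.percentile(T[:,2],[5,50,95]))
pm=np.load('pics/m_top_pin.npy')
rc2,Q=cloud('top',d,pm);Q=Q[(Q[:,2]>75)&(Q[:,2]<100)]
g=Q[Q[:,1]>62]; v=np.polyfit(Q[:,1],Q[:,0],1);print('pin fit x=',v,len(Q))
for lo in range(25,125,8):
    s=Q[(Q[:,1]>=lo)&(Q[:,1]<lo+8)]
    if len(s):print(lo,len(s),s.mean(0).round(1),s[:,0].min().round(1),s[:,0].max().round(1),s[:,2].max().round(1))
F=P[(P[:,2]>7)&(P[:,2]<17)&(abs(P[:,0]-520)<90)&(abs(P[:,1]+8)<90)]
r=cv2.minAreaRect(F[:,:2].astype(np.float32));print('foot',r,F[:,2].mean())
m=np.load('pics/m_top_crate.npy');_,C=cloud('top',d,m)
for lo,hi in((40,49),(57,66)):
    I=C[(C[:,2]>lo)&(C[:,2]<hi)];print('crate',lo,cv2.minAreaRect(I[:,:2].astype(np.float32)),np.median(I[:,2]))
# side
d=np.load('pics/side0.npy');rc,P=cloud('side',d)
near=np.hypot(P[:,0]-531,P[:,1]+8)<45
T=P[near&(P[:,2]>258)];print('side top',len(T),circ(T),T.mean(0).round(1),T[:,2].max())
```

```text
top 450 (array([532.3,  -7.9]), 20.0) [531.2  -8.  264.1] [258.96263552 264.72327086 267.28497932]
pin fit x= [3.49943068e-02 5.33264976e+02] 265
25 20 [534.   28.8  87.5] 528.5 538.8 93.3
33 16 [534.3  37.3  85.5] 531.4 537.8 89.3
41 15 [534.5  45.2  85.1] 531.3 537.7 90.3
49 16 [534.4  53.3  85.7] 531.3 537.6 88.6
57 16 [536.6  61.4  84.5] 533.4 540.0 89.0
65 29 [536.3  69.4  87.4] 529.4 543.8 93.7
73 32 [536.1  77.   87.8] 529.4 543.8 91.1
81 32 [536.2  85.1  87.4] 529.5 543.6 91.4
89 32 [536.2  93.   87.4] 529.6 544.0 91.3
97 30 [537.2 100.9  87.9] 530.6 546.4 94.0
105 27 [536.4 107.7  88.7] 527.9 546.1 95.5
foot ((527.2044067382812, -14.727149963378906), (166.15892028808594, 164.6551971435547), 85.01589965820312) 11.184187660093647
crate 40 ((551.8637084960938, 286.4871826171875), (201.92172241210938, 113.69291687011719), 84.34635162353516) 43.312281482573844
crate 57 ((550.2356567382812, 288.6825866699219), (209.14736938476562, 129.6991424560547), 83.97598266601562) 59.768166555614826
side top 148 (array([528.8,  -8.7]), 20.5) [528.7 -14.9 264.3] 269.5700772947853
```

```bash
cat >> h.py <<'E'
def plan(wps,start=None,nrow=30):
    """wps: list of (x,y,z,yaw,n) ; straight interpolation (polar if n<0). yaw= angle of tool x in world"""
    o=ctrl.get_obs();M=R.from_rotvec(o['eef_rot']).as_matrix()
    p=np.array(o['tcp_pos'],float);yaw=np.arctan2(M[1,0],M[0,0])
    if start is not None:p=np.array(start[:3],float);yaw=start[3]
    rows=[]
    for x,y,z,yw,n in wps:
        pol=n<0;n=abs(n);p0=p.copy();y0=yaw
        for k in range(1,n+1):
            f=k/n
            if pol:
                r=(1-f)*np.hypot(*p0[:2])+f*np.hypot(x,y);a=(1-f)*np.arctan2(p0[1],p0[0])+f*np.arctan2(y,x)
                t=np.array([r*np.cos(a),r*np.sin(a),(1-f)*p0[2]+f*z])
            else:t=(1-f)*p0+f*np.array([x,y,z],float)
            dw=t-p;c,s=np.cos(yaw),np.sin(yaw)
            X=np.array([c,s,0]);Y=np.array([0,0,-1.]);Z=np.cross(X,Y)
            sh=np.round(np.array([X@dw,Y@dw,Z@dw])/30,2)
            ty=round(-(y0+f*(yw-y0)-yaw),3)
            rows.append([*(sh+0.0).tolist(),ty+0.0])
            p=p+30*(sh[0]*X+sh[1]*Y+sh[2]*Z);yaw-=ty
    while len(rows)%10:rows.append([0,0,0,0])
    for i in range(0,len(rows),10):print(str(rows[i:i+10]).replace(' ',''))
    print('end',p.round(1),round(yaw,4),'max',np.abs(rows).max(0))
E
python3 - <<'E'
from h import *
d=np.load('pics/top0.npy')
rc,P=cloud('top',d)
F=P[(P[:,2]>8)&(P[:,2]<16)&(abs(P[:,0]-520)<80)&(abs(P[:,1]+8)<65)]
print(len(F),np.percentile(F,[1,99],axis=0).round(0))
# row-wise edges
for a,b,nm in((0,1,'x'),(1,0,'y')):
    ed=[]
    lo=range(480,500,6) if a==0 else range(-40,30,8)
    for l in lo:
        s=F[(F[:,a]>=l)&(F[:,a]<l+6)]
        if len(s):print(nm,l,s[:,b].min().round(1),s[:,b].max().round(1))
plan([(370,500,300,1.29-0.35,10),(537,-6,310,-0.045,-30)])
E
python3 - <<'E'
import cv2
p=cv2.imread('pics/top0.png')[150:260,220:370];cv2.imwrite('pics/crop0.png',cv2.resize(p,None,fx=5,fy=5,interpolation=cv2.INTER_CUBIC))
E
```

```text
1458 [[468. -59.   8.]
 [595.  42.  16.]]
x 480 -54.1 42.5
x 486 -54.2 42.5
x 492 -54.3 42.4
x 498 -54.2 42.5
y -40 468.1 594.2
y -32 466.1 594.3
y -24 468.1 596.0
y -16 468.1 504.5
y -8 468.2 504.5
y 0 470.4 506.7
y 8 468.2 596.6
y 16 468.5 596.3
y 24 470.3 598.6
[[-0.15,-0.19,-0.74,np.float64(0.036)],[-0.11,-0.19,-0.74,np.float64(0.035)],[-0.1,-0.2,-0.74,np.float64(0.036)],[-0.06,-0.19,-0.75,np.float64(0.036)],[-0.04,-0.19,-0.75,np.float64(0.035)],[-0.01,-0.19,-0.75,np.float64(0.036)],[0.01,-0.2,-0.75,np.float64(0.036)],[0.04,-0.19,-0.75,np.float64(0.036)],[0.07,-0.19,-0.75,np.float64(0.035)],[0.1,-0.19,-0.74,np.float64(0.036)]]
[[-0.11,-0.01,-0.65,np.float64(0.033)],[-0.11,-0.01,-0.65,np.float64(0.033)],[-0.1,-0.01,-0.64,np.float64(0.032)],[-0.11,-0.01,-0.64,np.float64(0.033)],[-0.1,-0.02,-0.64,np.float64(0.033)],[-0.11,-0.01,-0.63,np.float64(0.033)],[-0.1,-0.01,-0.64,np.float64(0.033)],[-0.1,-0.01,-0.63,np.float64(0.033)],[-0.11,-0.01,-0.62,np.float64(0.032)],[-0.1,-0.01,-0.63,np.float64(0.033)]]
[[-0.1,-0.01,-0.62,np.float64(0.033)],[-0.1,-0.01,-0.62,np.float64(0.033)],[-0.09,-0.02,-0.61,np.float64(0.033)],[-0.1,-0.01,-0.62,np.float64(0.033)],[-0.1,-0.01,-0.61,np.float64(0.032)],[-0.09,-0.01,-0.6,np.float64(0.033)],[-0.1,-0.01,-0.61,np.float64(0.033)],[-0.09,-0.01,-0.6,np.float64(0.033)],[-0.1,-0.01,-0.6,np.float64(0.033)],[-0.09,-0.01,-0.59,np.float64(0.033)]]
[[-0.09,-0.02,-0.59,np.float64(0.032)],[-0.09,-0.01,-0.59,np.float64(0.033)],[-0.09,-0.01,-0.59,np.float64(0.033)],[-0.09,-0.01,-0.58,np.float64(0.033)],[-0.09,-0.01,-0.59,np.float64(0.033)],[-0.09,-0.01,-0.57,np.float64(0.033)],[-0.08,-0.01,-0.58,np.float64(0.032)],[-0.09,-0.01,-0.57,np.float64(0.033)],[-0.09,-0.02,-0.57,np.float64(0.033)],[-0.08,-0.01,-0.57,np.float64(0.033)]]
end [537.1  -6.  310.1] -0.0451 max [0.15  0.2   0.75  0.036]
```

View pics/crop0.png

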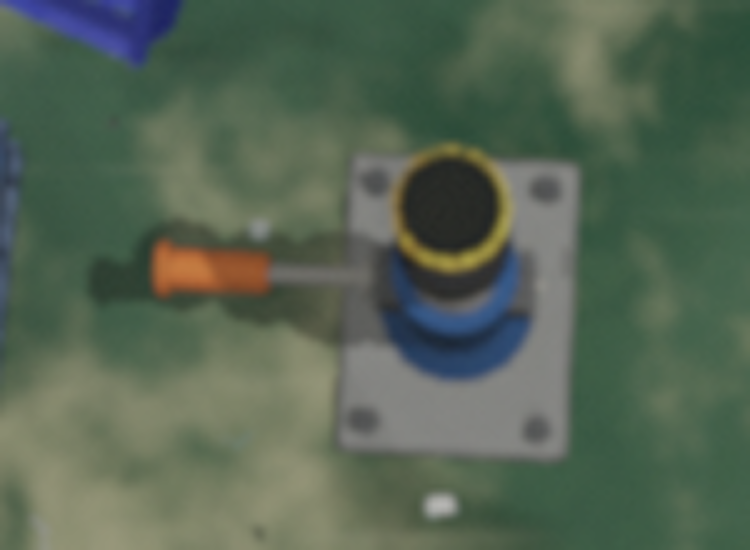

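```bash
sed -i 's/ty=round(-(/ty=round(float(-(/; s/-yaw),3)/-yaw)),3)/' h.py
python3 - <<'E'
from h import *
d=np.load('pics/top0.npy')
rc,P=cloud('top',d)
P=P[P[:,0]>330]
for y in range(-200,560,60):
    s=P[(P[:,1]>=y)&(P[:,1]<y+60)]
    print(y,[(x,int(np.percentile(s[(s[:,0]>=x)&(s[:,0]<x+60)][:,2],98)) if ((s[:,0]>=x)&(s[:,0]<x+60)).any() else None) for x in range(340,800,60)])
plan([(532,-7.5,312,-0.04,-30)])
E
```

```text
-200 [(340, 5), (400, 5), (460, 5), (520, 5), (580, 5), (640, 5), (700, 5), (760, 5)]
-140 [(340, 25), (400, 5), (460, 5), (520, 5), (580, 5), (640, 5), (700, 112), (760, 112)]
-80 [(340, 5), (400, 6), (460, 118), (520, 265), (580, 14), (640, 5), (700, 110), (760, 108)]
-20 [(340, 6), (400, 5), (460, 264), (520, 267), (580, 16), (640, 5), (700, 5), (760, 6)]
40 [(340, 5), (400, 6), (460, 10), (520, 90), (580, 5), (640, 157), (700, 181), (760, 205)]
100 [(340, 5), (400, 5), (460, 6), (520, 89), (580, 71), (640, 150), (700, 48), (760, 69)]
160 [(340, 5), (400, 5), (460, 61), (520, 61), (580, 61), (640, 58), (700, 38), (760, 180)]
220 [(340, 5), (400, 5), (460, 60), (520, 46), (580, 61), (640, 70), (700, 155), (760, 171)]
280 [(340, 5), (400, 5), (460, 61), (520, 47), (580, 129), (640, 145), (700, 139), (760, 123)]
340 [(340, 5), (400, 6), (460, 61), (520, 61), (580, 181), (640, 220), (700, 221), (760, 221)]
400 [(340, 27), (400, 5), (460, 5), (520, 5), (580, 199), (640, 227), (700, 229), (760, 229)]
460 [(340, 34), (400, 5), (460, 5), (520, 5), (580, 208), (640, 222), (700, 228), (760,
[... 239 characters left out ...]
0.07,-0.89,0.044],[-0.11,-0.08,-0.88,0.045],[-0.12,-0.08,-0.87,0.045],[-0.12,-0.08,-0.87,0.044],[-0.11,-0.07,-0.87,0.045]]
[[-0.12,-0.08,-0.86,0.044],[-0.11,-0.08,-0.86,0.045],[-0.11,-0.08,-0.85,0.044],[-0.12,-0.07,-0.85,0.045],[-0.11,-0.08,-0.84,0.044],[-0.11,-0.08,-0.84,0.045],[-0.11,-0.08,-0.83,0.045],[-0.11,-0.07,-0.84,0.044],[-0.11,-0.08,-0.82,0.045],[-0.1,-0.08,-0.82,0.044]]
[[-0.11,-0.08,-0.82,0.045],[-0.11,-0.07,-0.81,0.044],[-0.1,-0.08,-0.81,0.045],[-0.11,-0.08,-0.81,0.045],[-0.1,-0.08,-0.8,0.044],[-0.11,-0.07,-0.79,0.045],[-0.1,-0.08,-0.79,0.044],[-0.1,-0.08,-0.79,0.045],[-0.1,-0.08,-0.78,0.044],[-0.1,-0.07,-0.78,0.045]]
end [532.1  -7.6 311.9] -0.0401 max [0.13  0.08  0.91  0.045]
```

Call:
drive_tool(targets=[[-0.12,-0.2,-0.91,0.045],[-0.12,-0.2,-0.9,0.045],[-0.12,-0.2,-0.9,0.045],[-0.12,-0.2,-0.9,0.045],[-0.12,-0.2,-0.9,0.045],[-0.12,-0.2,-0.9,0.045],[-0.12,-0.2,-0.88,0.045],[-0.12,-0.2,-0.87,0.045],[-0.12,-0.2,-0.87,0.045],[-0.12,-0.2,-0.87,0.045]], claw=0, squeeze=40)

```text
t: 1.8
tcp_pos: [388.9, 448.3, 302.5]
eef_rot: [-1.468, -0.66, 0.66]
ft_force: [-0.3, 0.2, -0.1]
finger_gap: -0.3
```

Call:
drive_tool(targets=[[-0.11,0,-0.86,0.045],[-0.11,0,-0.86,0.045],[-0.11,0,-0.85,0.045],[-0.11,0,-0.85,0.045],[-0.11,0,-0.84,0.045],[-0.11,0,-0.84,0.045],[-0.11,0,-0.83,0.045],[-0.11,0,-0.83,0.045],[-0.11,0,-0.82,0.045],[-0.1,0,-0.82,0.045]])

```text
t: 2.8
tcp_pos: [513.4, 228.3, 302.3]
eef_rot: [-1.549, -0.309, 0.309]
ft_force: [0.5, 0.3, 0.2]
finger_gap: -0.4
```

Run:
```python
from h import *
o=ctrl.get_obs();print(o['t'],o['tcp_pos'],o['q'],o['finger_gap'])
plan([(532,-7.5,290,-0.04,-10)])
d=np.load('pics/top0.npy');rc,P=cloud('top',d)
P=P[(P[:,0]>520)&(P[:,0]<680)&(P[:,1]>150)&(P[:,1]<440)&(P[:,2]>66)]
for y in range(150,440,20):
    s=P[(P[:,1]>=y)&(P[:,1]<y+20)]
    if len(s):i=s[:,0].argsort()[:1];print(y,s[i].round(0), [(x,int(s[(s[:,0]<x)][:,2].max(initial=0))) for x in(600,620,640,660)])
```

```text
2.8 [513.37525511 228.2505097  302.31293629] [-0.74178305  0.37169224  0.29473083  1.70848606 -0.12000547  1.07907359
 -0.0157992 ] -0.4415336838152828
[[-0.1,0.04,-0.81,0.043],[-0.09,0.04,-0.8,0.044],[-0.1,0.04,-0.8,0.043],[-0.1,0.04,-0.8,0.043],[-0.09,0.05,-0.79,0.044],[-0.1,0.04,-0.78,0.043],[-0.1,0.04,-0.79,0.043],[-0.09,0.04,-0.77,0.044],[-0.1,0.04,-0.78,0.043],[-0.09,0.04,-0.77,0.043]]
end [532.1  -7.6 290. ] -0.0395 max [0.1   0.05  0.81  0.044]
310 [[639. 330. 116.]] [(600, 0), (620, 0), (640, 121), (660, 133)]
330 [[631. 344. 133.]] [(600, 0), (620, 0), (640, 175), (660, 178)]
350 [[630. 368. 153.]] [(600, 0), (620, 0), (640, 180), (660, 212)]
370 [[625. 385. 151.]] [(600, 0), (620, 0), (640, 187), (660, 216)]
390 [[622. 406. 154.]] [(600, 0), (620, 0), (640, 195), (660, 214)]
410 [[623. 411. 150.]] [(600, 0), (620, 0), (640, 201), (660, 216)]
430 [[626. 431. 152.]] [(600, 0), (620, 0), (640, 209), (660, 218)]
```

Call:
drive_tool(targets=[[-0.1,0.03,-0.81,0.043],[-0.1,0.03,-0.8,0.043],[-0.1,0.03,-0.8,0.043],[-0.1,0.03,-0.8,0.043],[-0.1,0.03,-0.79,0.043],[-0.1,0.03,-0.79,0.043],[-0.1,0.03,-0.78,0.043],[-0.1,0.03,-0.78,0.043],[-0.1,0.03,-0.78,0.043],[-0.1,0.03,-0.77,0.043]])

```text
t: 3.8
tcp_pos: [531.4, -8.2, 293.2]
eef_rot: [-1.571, 0.029, -0.029]
ft_force: [0.2, 0.6, 0.4]
finger_gap: -0.1
```

Run:
```python
from h import *
for c in('top','side'):snap(c,c+'1.png')
o=ctrl.get_obs();print(o['tcp_pos'])
p=np.vstack([cv2.imread('pics/top1.png')[120:270,200:420],cv2.imread('pics/side1.png')[120:320,240:460]]);cv2.imwrite('pics/c1.png',cv2.resize(p,None,fx=1.7,fy=1.7))
```

```text
[531.03363465 -10.21401041 293.39726338]
```

View pics/c1.png

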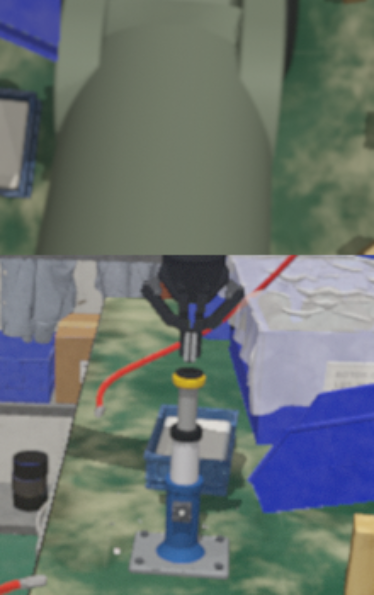

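Call:
drive_tool(targets=[[0.02,0.22,0.06,0],[0.02,0.22,0,0],[0,0.22,0,0],[0,0.22,0,0],[0,0.22,0,0],[0,0.22,0,0],[0,0.22,0,0],[0,0.22,0,0],[0,0.22,0,0],[0,0.18,0,0]])

```text
t: 4.9
tcp_pos: [532.9, -4.5, 227.9]
eef_rot: [-1.571, 0.026, -0.026]
ft_force: [0.5, 2.3, 3.7]
finger_gap: 0.2
```

Call:
drive_tool(targets=[[0,0.06,-0.05,0],[0,0.06,0,0],[0,0.06,0,0],[0,0.06,0,0],[0,0,0,0],[0,0.03,0,0],[0,0,0,0],[0,0.03,0,0],[0,0,0,0],[0,0,0,0]])

```text
t: 5.9
tcp_pos: [532.8, -6.1, 219.7]
eef_rot: [-1.571, 0.026, -0.026]
ft_force: [-2.5, -0.2, 6.6]
finger_gap: 0.2
```

Call:
drive_tool(targets=[[0,0.03,0,0],[0,0,0,0],[0,0.03,0,0],[0,0,0,0],[0,0.03,0,0],[0,0,0,0],[0,0,0,0],[0,0,0,0],[0,0,0,0],[0,0,0,0]])

```text
t: 6.9
tcp_pos: [533.1, -6.1, 218.8]
eef_rot: [-1.57, 0.025, -0.027]
ft_force: [-14.5, -0.3, 42.8]
finger_gap: -0.0
```

Call:
drive_tool(targets=[[0,-0.3,0,0],[0,-0.3,0,0],[0,-0.3,0,0],[0,-0.2,0.5,0],[0,0,0.6,0],[0,0,0.6,0],[0,0,0.6,0],[0,0,0.5,0],[0,0,0.3,0],[0,0,0,0]], claw=0.6)

```text
t: 7.9
tcp_pos: [535.9, 88.0, 249.8]
eef_rot: [-1.571, 0.025, -0.025]
ft_force: [-0.9, -0.1, 1.6]
finger_gap: 51.3
```

Run:
```python
from h import *
for c in('top','side'):snap(c,c+'2.png')
o=ctrl.get_obs();print(o['tcp_pos'],o['t'],o['finger_gap'],R.from_rotvec(o['eef_rot']).as_matrix().round(3)[:,0])
d=np.load('pics/side2.npy');rc,P=cloud('side',d)
T=P[(np.hypot(P[:,0]-531,P[:,1]+8)<30)&(P[:,2]>100)];print(np.percentile(T[:,2],[90,98,100]))
print(proj('side',[[532,-7.5,z] for z in (209.5,192.5,178.5,120)]).round(0))
p=np.hstack([cv2.imread('pics/top2.png')[120:270,200:420],cv2.imread('pics/side2.png')[170:320,240:460]]);cv2.imwrite('pics/c2.png',cv2.resize(p,None,fx=1.8,fy=1.8))
```

```text
[535.93858031  86.36143891 249.83728937] 8.0 51.41500579655465 [ 0.999 -0.033  0.   ]
[208.98843182 573.95465025 596.84274909]
[[214. 351.]
 [221. 350.]
 [227. 350.]
 [251. 349.]]
```

View pics/c2.png

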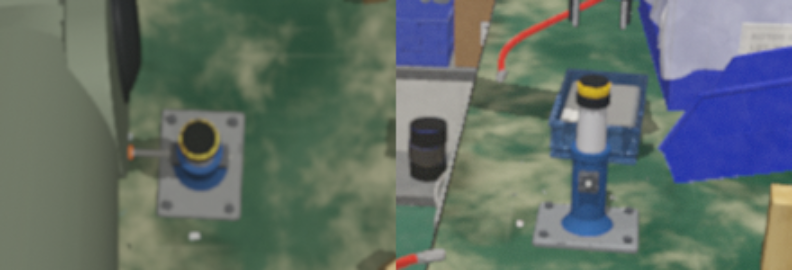

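Call:
drive_tool(targets=[[0,0.5,0,0.005],[0,0.7,0,0],[0,0.7,0,0],[0,0.7,0,0],[0,0.7,0,0],[0,0.7,0,0],[0,0.7,0,0],[0,0.5,0,0],[0,0.3,0,0],[0,0,0,0]])

```text
t: 9.0
tcp_pos: [535.6, 86.2, 84.1]
eef_rot: [-1.571, 0.032, -0.03]
ft_force: [0.2, -0.1, 0.2]
finger_gap: 50.8
```

Call:
drive_tool(targets=[[0,0.07,0,0],[0,0,0,0],[0,0,0,0],[0,0,0,0],[0,0,0,0],[0,0,0,0],[0,0,0,0],[0,0,0,0],[0,0,0,0],[0,0,0,0]], claw=0.3)

```text
t: 10.0
tcp_pos: [535.9, 87.0, 82.7]
eef_rot: [-1.571, 0.03, -0.03]
ft_force: [-0.0, 0.2, 0.5]
finger_gap: 25.7
```

Run:
```python
from h import *
for c in('top','side'):snap(c,c+'3.png')
o=ctrl.get_obs();print(o['tcp_pos'],o['t'],o['finger_gap'],o['ft_force'],R.from_rotvec(o['eef_rot']).as_matrix().round(3)[:,0])
p=np.hstack([cv2.imread('pics/top3.png')[120:270,200:420],cv2.imread('pics/side3.png')[170:320,240:460]]);cv2.imwrite('pics/c3.png',cv2.resize(p,None,fx=1.8,fy=1.8))
```

```text
[535.93274425  86.97848557  82.70729414] 10.1 25.290023130571456 [-0.50792487 -0.18225155  0.46016787] [ 0.999 -0.038  0.   ]
```

View pics/c3.png

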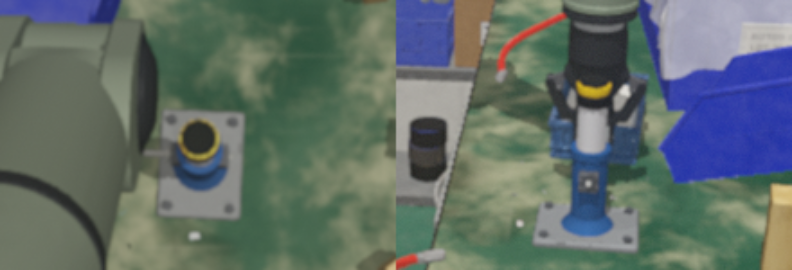

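Call:
drive_tool(targets=[[0,0,0,0],[0,0,0,0],[0,0,0,0],[0,0,0,0],[0,0,0,0],[0,0,0,0],[0,0,0,0],[0,0,0,0],[0,0,0,0],[0,0,0,0]], claw=0, squeeze=60)

```text
t: 11.1
tcp_pos: [535.9, 87.0, 82.7]
eef_rot: [-1.571, 0.03, -0.03]
ft_force: [-1.9, -0.2, 2.0]
finger_gap: 13.8
```

Call:
drive_tool(targets=[[0,0,0.05,0],[0,0,0.1,0],[0,0,0.15,0],[0,0,0.15,0],[0,0,0.15,0],[0,0,0.1,0],[0,0,0,0],[0,0,0,0],[0,0,0,0],[0,0,0,0]])

```text
t: 12.1
tcp_pos: [536.8, 107.7, 82.7]
eef_rot: [-1.571, 0.03, -0.03]
ft_force: [0.3, -4.2, 1.5]
finger_gap: 14.1
```

Run:
```python
from h import *
for c in('top','side'):snap(c,c+'4.png')
o=ctrl.get_obs();print(o['tcp_pos'],o['t'],o['finger_gap'],o['ft_force'],o['torque'])
p=np.hstack([cv2.imread('pics/top4.png')[120:270,200:420],cv2.imread('pics/side4.png')[170:320,240:460]]);cv2.imwrite('pics/c4.png',cv2.resize(p,None,fx=1.8,fy=1.8))
```

```text
[536.79934779 107.72375948  82.70858481] 12.2 13.827063597743184 [ 1.02029587 -5.22076934  0.91296282] [-0.96868627 -0.08182516  0.07639504]
```

View pics/c4.png

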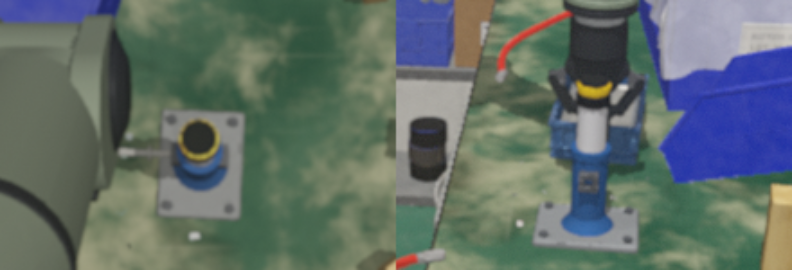

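Call:
drive_tool(targets=[[0,0,0.1,0],[0,0,0.2,0],[0,0,0.25,0],[0,0,0.25,0],[0,0,0.25,0],[0,0,0.25,0],[0,0,0.25,0],[0,0,0.2,0],[0,0,0.2,0],[0,0,0.1,0]])

```text
t: 13.2
tcp_pos: [539.0, 170.2, 82.7]
eef_rot: [-1.57, 0.029, -0.029]
ft_force: [-0.1, 0.3, -1.4]
finger_gap: 13.8
```

Run:
```python
from h import *
for c in('top','side'):snap(c,c+'5.png')
o=ctrl.get_obs();print(o['tcp_pos'],o['t'],o['finger_gap'],o['ft_force'],o['torque'])
p=np.hstack([cv2.imread('pics/top5.png')[120:270,200:420],cv2.imread('pics/side5.png')[170:320,240:460]]);cv2.imwrite('pics/c5.png',cv2.resize(p,None,fx=1.8,fy=1.8))
```

```text
[539.04580213 169.8705777   82.69835651] 13.3 13.787345473616835 [ 0.29908659 -0.43965078 -0.52668098] [-0.0010668   0.04317512 -0.02277413]
```

View pics/c5.png

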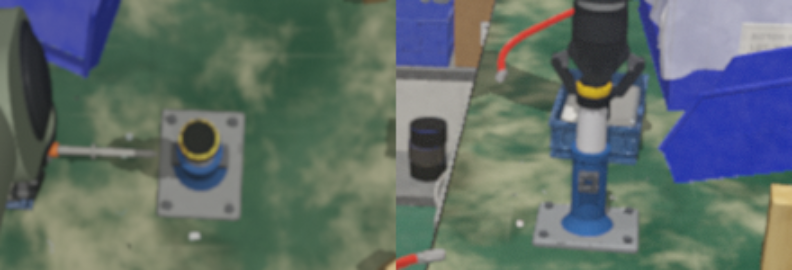

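Run:
```python
from h import *
plan([(540,190,90,-0.04,2),(556,340,115,-0.1,8)])
```

```text
[[0.0,-0.12,0.34,0.001],[0.01,-0.12,0.33,0.001],[0.04,-0.1,0.63,0.008],[0.04,-0.11,0.63,0.007],[0.03,-0.1,0.62,0.008],[0.03,-0.11,0.63,0.007],[0.02,-0.1,0.63,0.008],[0.02,-0.11,0.63,0.007],[0.01,-0.1,0.63,0.008],[0.01,-0.11,0.63,0.007]]
end [556.1 340.1 115.1] -0.0996 max [0.04  0.12  0.63  0.008]
```

Call:
drive_tool(targets=[[0,-0.12,0.34,0],[0,-0.12,0.33,0],[0.03,-0.1,0.63,0.008],[0.03,-0.1,0.63,0.008],[0.03,-0.1,0.63,0.008],[0.03,-0.1,0.63,0.008],[0.03,-0.1,0.63,0.008],[0.03,-0.1,0.63,0.008],[0.01,-0.1,0.63,0.008],[0.01,-0.1,0.63,0.008]])

```text
t: 14.3
tcp_pos: [555.5, 341.8, 114.4]
eef_rot: [-1.569, 0.08, -0.08]
ft_force: [-0.3, -1.0, -0.5]
finger_gap: 13.7
```

Run:
```python
from h import *
for c in('top','side'):snap(c,c+'6.png')
o=ctrl.get_obs();print(o['tcp_pos'],o['t'],o['finger_gap'],o['ft_force'],R.from_rotvec(o['eef_rot']).as_matrix().round(3)[:,0])
d=np.load('pics/side6.npy');m,=[ctrl.cut_out('side','pin')[:1]]
for e in m:
    _,P=cloud('side',d,e['pixels']);print(e['confidence'],e['position'],len(P),np.percentile(P,[5,50,95],axis=0).round(0) if len(P) else '')
p=np.hstack([cv2.imread('pics/top6.png')[120:270,100:320],cv2.imread('pics/side6.png')[130:280,240:460]]);cv2.imwrite('pics/c6.png',cv2.resize(p,None,fx=1.8,fy=1.8))
```

```text
[555.21212397 343.93857585 114.32509934] 14.4 13.887072121415216 [-0.74246282 -0.31266488 -1.31075132] [ 0.995 -0.099  0.   ]
```

View pics/c6.png

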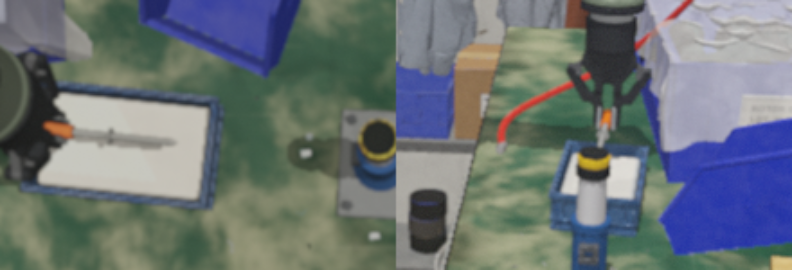

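Run:
```python
from h import *
d=np.load('pics/top6.npy');rc,P=cloud('top',d)
S=P[(P[:,1]>195)&(P[:,1]<325)&(P[:,2]>72)&(abs(P[:,0]-550)<40)]
for y in range(200,326,15):
    s=S[(S[:,1]>=y)&(S[:,1]<y+15)]
    if len(s):print(y,len(s),np.median(s,0).round(1))
print(S[:,1].min())
```

```text
200 4 [542.5 213.8 113.8]
215 30 [543.  222.7 116.9]
230 34 [544.8 237.4 116.5]
245 32 [546.  252.6 116.4]
260 632 [520.5 272.7 462.5]
275 2307 [547.5 281.2 467. ]
290 1727 [552.5 296.8 476.9]
305 985 [537.6 311.1 501.3]
320 262 [544.3 322.8 489.5]
213.03282363452553
```

Call:
drive_tool(targets=[[0,0.2,-0.06,0],[0,0.25,0,0],[0,0.25,0,0],[0,0.25,0,0],[0,0.25,0,0],[0,0.25,0,0],[0,0.2,0,0],[0,0.1,0,0],[0,0.05,0,0],[0,0,0,0]])

```text
t: 15.45
tcp_pos: [555.6, 338.2, 59.9]
eef_rot: [-1.569, 0.08, -0.08]
ft_force: [0.5, 0.2, -1.4]
finger_gap: 13.7
```

Call:
drive_tool(targets=[[0,0.04,0,0],[0,0,0,0],[0,0.03,0,0],[0,0,0,0],[0,0,0,0],[0,0,0,0],[0,0,0,0],[0,0,0,0],[0,0,0,0],[0,0,0,0]])

```text
t: 16.45
tcp_pos: [555.6, 338.2, 57.8]
eef_rot: [-1.569, 0.08, -0.08]
ft_force: [0.1, -0.1, -1.2]
finger_gap: 13.7
```

Nearly on the insert; release with a small opening (40 mm keeps the fingers inside the rim).

Call:
drive_tool(targets=[[0,0,0,0],[0,0,0,0],[0,0,0,0],[0,0,0,0],[0,0,0,0],[0,0,0,0],[0,0,0,0],[0,0,0,0],[0,0,0,0],[0,0,0,0]], claw=0.36)

```text
t: 17.45
tcp_pos: [555.6, 338.2, 57.8]
eef_rot: [-1.569, 0.08, -0.08]
ft_force: [0.1, -0.0, 0.2]
finger_gap: 30.8
```

Call:
drive_tool(targets=[[0,-0.2,0,0],[0,-0.3,0,0],[0,-0.5,0,0],[0,-0.8,0,0],[0,-0.9,0,0],[0,-0.9,0,0],[0,-0.9,0,0],[0,-0.5,0,0],[0,-0.2,0,0],[0,0,0,0]])

```text
t: 18.45
tcp_pos: [555.6, 338.3, 214.2]
eef_rot: [-1.569, 0.08, -0.08]
ft_force: [0.5, -0.7, 0.4]
finger_gap: 30.9
```

Run:
```python
from h import *
for c in('top','side'):snap(c,c+'7.png')
o=ctrl.get_obs();print(o['tcp_pos'],o['t'],o['finger_gap'],o['ft_force'])
plan([(532,-7.5,245,-0.04,-20)])
p=np.hstack([cv2.imread('pics/top7.png')[120:270,100:320],cv2.imread('pics/side7.png')[130:280,240:460]]);cv2.imwrite('pics/c7.png',cv2.resize(p,None,fx=1.8,fy=1.8))
```

```text
[555.16065956 338.06889541 212.79936511] 18.55 30.887535724860356 [ 0.1622909  -0.85372408 -0.01566336]
[[0.2,-0.05,-0.6,-0.003],[0.18,-0.06,-0.61,-0.003],[0.16,-0.05,-0.6,-0.003],[0.13,-0.05,-0.61,-0.003],[0.11,-0.06,-0.6,-0.003],[0.1,-0.05,-0.61,-0.004],[0.07,-0.06,-0.6,-0.003],[0.05,-0.05,-0.6,-0.003],[0.03,-0.05,-0.59,-0.003],[0.0,-0.06,-0.59,-0.003]]
[[-0.01,-0.05,-0.58,-0.003],[-0.03,-0.05,-0.58,-0.003],[-0.05,-0.06,-0.57,-0.003],[-0.07,-0.05,-0.57,-0.003],[-0.09,-0.06,-0.55,-0.003],[-0.1,-0.05,-0.55,-0.004],[-0.13,-0.05,-0.54,-0.003],[-0.14,-0.06,-0.53,-0.003],[-0.16,-0.05,-0.52,-0.003],[-0.17,-0.05,-0.51,-0.003]]
end [532.1  -7.6 244.9] -0.0399 max [0.2   0.06  0.61  0.004]
```

View pics/c7.png

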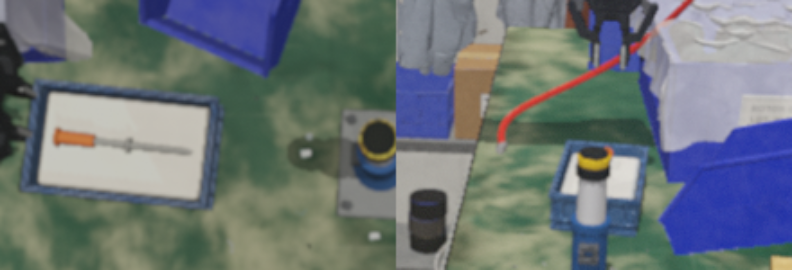

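Call:
drive_tool(targets=[[0.02,-0.15,-0.4,0],[0.02,-0.15,-0.7,0],[0.02,-0.15,-0.8,0],[0.02,-0.15,-0.8,0],[0.02,-0.15,-0.8,0],[0.02,-0.15,-0.8,0],[0.02,-0.15,-0.8,0],[0.02,-0.15,-0.8,0],[0.02,0,-0.8,0],[0.02,0,-0.8,0]], claw=0, squeeze=40)

```text
t: 19.55
tcp_pos: [537.9, 110.9, 250.1]
eef_rot: [-1.569, 0.081, -0.081]
ft_force: [0.3, 0.0, 0.8]
finger_gap: 0.2
```

Call:
drive_tool(targets=[[0.02,0,-0.8,0],[0.02,0,-0.8,0],[0.02,0,-0.8,0],[0.02,0,-0.7,0],[0.02,0,-0.5,0],[0.02,0,-0.3,0],[0.02,0,-0.14,0],[0.02,0,0,0],[0,0,0,0],[0,0,0,0]])

```text
t: 20.55
tcp_pos: [531.1, -6.6, 249.7]
eef_rot: [-1.569, 0.079, -0.079]
ft_force: [0.5, 0.5, 0.2]
finger_gap: -0.3
```

Run:
```python
from h import *
snap('side','side8.png')
o=ctrl.get_obs();print(o['tcp_pos'],o['t'],o['finger_gap'],o['ft_force'],R.from_rotvec(o['eef_rot']).as_matrix().round(3)[:,0])
p=cv2.imread('pics/side8.png')[130:330,240:460];cv2.imwrite('pics/c8.png',cv2.resize(p,None,fx=2,fy=2))
```

```text
[531.1279457   -6.63163411 249.6942844 ] 20.6 0.011105484912500721 [ 0.10163166 -0.19039937  0.37573739] [ 0.995 -0.101 -0.   ]
```

View pics/c8.png

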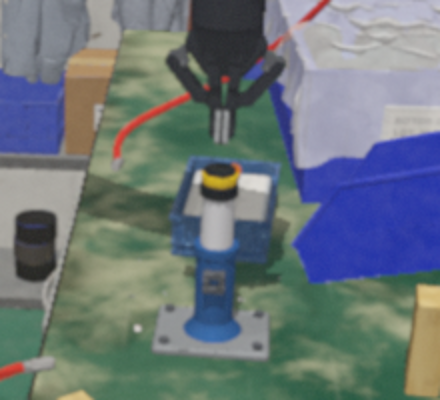

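Call:
drive_tool(targets=[[0.02,0.3,0,0],[0.02,0.35,0,0],[0,0.27,0,0],[0,0.27,0,0],[0,0.27,0,0],[0,0.27,0,0],[0,0.27,0,0],[0,0.27,0,0],[0,0.27,0,0],[0,0.2,0,0]])

```text
t: 21.6
tcp_pos: [532.2, -7.4, 166.9]
eef_rot: [-1.569, 0.08, -0.08]
ft_force: [-1.7, 1.5, 4.4]
finger_gap: 0.1
```

Call:
drive_tool(targets=[[0,0.05,0,0],[0,0.05,0,0],[0,0.04,0,0],[0,0,0,0],[0,0,0,0],[0,0,0,0],[0,0,0,0],[0,0,0,0],[0,0,0,0],[0,0,0,0]])

```text
t: 22.6
tcp_pos: [532.3, -7.5, 163.4]
eef_rot: [-1.569, 0.08, -0.08]
ft_force: [-0.2, -0.1, 0.6]
finger_gap: -0.6
```

Call:
drive_tool(targets=[[0,0.04,0,0],[0,0,0,0],[0,0.04,0,0],[0,0,0,0],[0,0.03,0,0],[0,0,0,0],[0,0,0,0],[0,0,0,0],[0,0,0,0],[0,0,0,0]])

```text
t: 23.6
tcp_pos: [532.6, -7.5, 161.6]
eef_rot: [-1.568, 0.08, -0.081]
ft_force: [-10.7, 0.5, 35.7]
finger_gap: 0.3
```

Call:
drive_tool(targets=[[0,-0.2,0,0],[0,-0.4,0,0],[0,-0.7,0,0],[0,-0.9,0,0],[0,-0.9,-0.4,0],[0,-0.5,-0.8,0],[0,-0.2,-0.9,0],[0,0,-0.9,0],[0,0,-0.9,0],[0,0,-0.9,0]])

```text
t: 24.6
tcp_pos: [517.4, -151.7, 274.7]
eef_rot: [-1.569, 0.08, -0.08]
ft_force: [0.3, 0.4, 0.1]
finger_gap: -0.3
```

Call:
drive_tool(targets=[[0,0,-0.9,0],[0,0,-0.9,0],[0,0,-0.7,0],[0,0,-0.4,0],[0,0,-0.1,0],[0,0,0,0],[0,0,0,0],[0,0,0,0],[0,0,0,0],[0,0,0,0]])

```text
t: 25.6
tcp_pos: [508.6, -239.8, 274.1]
eef_rot: [-1.569, 0.08, -0.08]
ft_force: [-0.2, -0.1, 0.3]
finger_gap: -0.4
```

Run:
```python
from h import *
for c in('top','side'):snap(c,c+'9.png')
o=ctrl.get_obs();print(o['tcp_pos'],o['t'],o['ft_force'])
for c in('top','side'):
    for k in (0,2,9):
        if c=='top' and k==2: continue
        d=np.load(f'pics/{c}{k}.npy');rc,P=cloud(c,d)
        T=P[(np.hypot(P[:,0]-532,P[:,1]+8)<24)&(P[:,2]>100)&(P[:,2]<290)]
        zt=T[:,2].max();Q=T[T[:,2]>zt-6];print(c,k,np.percentile(T[:,2],[80,90,95]).round(1),np.median(Q[:,2]).round(1),len(Q))
d=np.load('pics/top9.npy')
for q in('pin','crate','small_block','pad_block','grease_tin'):
    e=ctrl.cut_out('top',q)[0];_,P=cloud('top',d,e['pixels']);print(q,e['confidence'].__round__(2),np.median(P,0).round(1),np.percentile(P,[2,98],axis=0).round(0).tolist())
    if q=='pin':
        for y in range(200,370,20):
            s=P[(P[:,1]>=y)&(P[:,1]<y+20)]
            if len(s):print(y,np.median(s,0).round(1))
p=np.hstack([cv2.imread('pics/top9.png')[120:270,100:350],cv2.imread('pics/side9.png')[180:330,240:460]]);cv2.imwrite('pics/c9.png',cv2.resize(p,None,fx=1.7,fy=1.7,interpolation=cv2.INTER_CUBIC))
p=cv2.imread('pics/side9.png')[210:320,300:400];cv2.imwrite('pics/c9b.png',cv2.resize(p,None,fx=5,fy=5,interpolation=cv2.INTER_CUBIC))
```

```text
[ 508.51025061 -240.01533113  274.13027648] 25.7 [-0.28783325 -0.59366408 -0.43286667]
top 0 [265.4 266.4 266.9] 265.4 310
top 9 [150.1 151.  151.6] 149.6 244
side 0 [242.6 261.1 266. ] 266.2 95
side 2 [197.5 206.8 208.3] 208.0 106
side 9 [149.  150.7 151.2] 150.5 107
pin 0.92 [550.6 311.   56.4] [[540.0, 215.0, 42.0], [565.0, 362.0, 64.0]]
200 [542.3 215.1  53.3]
220 [542.7 228.4  53.8]
240 [545.9 249.2  54.8]
260 [548.4 273.   54.9]
280 [549.2 289.3  56.1]
300 [552.9 312.7  55.4]
320 [554.1 330.3  59.3]
340 [556.3 351.6  59.9]
360 [554.8 361.6  54.8]
crate 0.93 [550.2 288.2  43.7] [[486.0, 186.0, 19.0], [616.0, 390.0, 62.0]]
small_block 0.69 [ 406.6 -229.9   55.2] [[386.0, -245.0, 11.0], [424.0, -218.0, 60.0]]
pad_block 0.78 [ 553.2 -272.6   68.5] [[530.0, -294.0, 3.0], [579.0, -267.0, 88.0]]
grease_tin 0.32 [522.   -8.3  12.1] [[471.0, -55.0, 7.0], [594.0, 38.0, 151.0]]
```

View pics/c9.png

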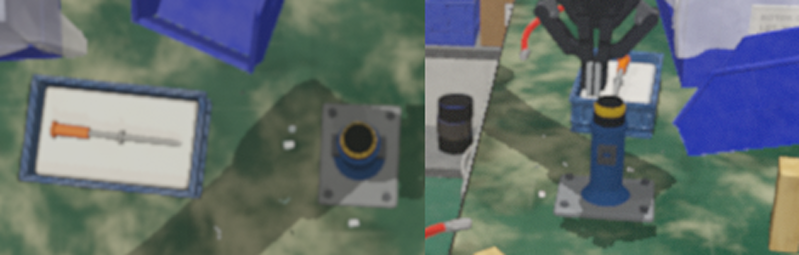

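View pics/c9b.png

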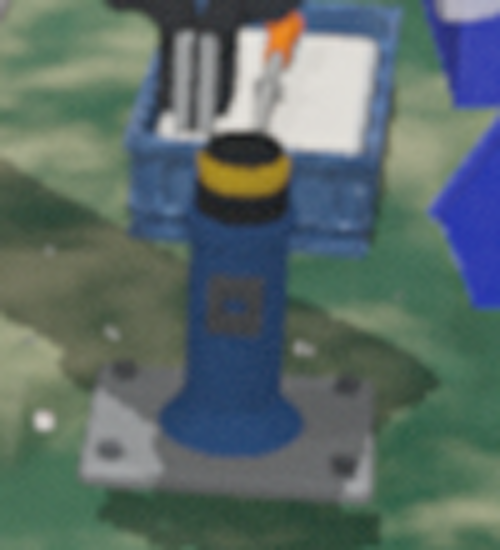

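```bash
python3 -c "
from bench import ctrl
print(ctrl.job_done())"
```

```text
the job is handed in; nothing more can be done
None
```

The support is collapsed in the order asked, and I handed the job in at about 26 s.

1. **Inner tube:** I pushed it home with the fingers shut until it hit a hard stop. The measured top was about 208–209 mm, against 209.5 mm expected with the middle tube still pinned up.
2. **Pin:** I pulled it straight out about 83 mm with a drag of about 5 N. The middle tube stayed up, as the side pictures show. I then laid the pin along the crate's insert.
3. **Middle tube:** I pushed it home to a hard stop.

**Last checks:**
- **Both tubes:** the top of the support read 150–151 mm from both cameras, against 151 mm expected. The black collar sits on the blue rim with no aluminium showing.
- **Pin:** it lies flat on the insert, well inside the rim.
- **Crate:** it was unmoved to within about 1 mm.
- **Arm:** clear of everything, with contact force near zero.

**Not fully confirmed:**
- **Force limit:** the first hard stop reached about 43 N at the wrist, pressed through the fingertips only. That is well under the 120 N wrist limit but above 40 N, so it matters only if fingertips count as the gripper's body.
- **Grease tin:** the last detection failed. It gave low confidence and picked out the support instead, so I have no final position for the tin. The tool never came near it.
- **Wooden blocks:** their last outlines read up to 15 mm off the first ones in y. The arm stood just above them and probably hid part of each. The tool passed well above them and touched nothing there.

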